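# Call the next visitor to the card-collection window

### The job

Call the next visitor to the licence-collection window on the grey queue-call console: press the yellow key, then the blue key, then the green key. Press each one right down, hold it for about half a second and let it come fully up before going on to the next, one key at a time, and never press the red key, which closes the window.

Things in the scene. Friction and masses are not known exactly. Their poses are not given: they have to be found in the camera images.
- yellow_top (a point): Yellow round flat-topped spring key 34 mm across in a 50 mm black collar on the console. Point: centre of its top face, 59 mm above the table when up, 51 mm when right down (8 mm travel straight down; moves from 1.5 N, bottoms at 5 N, springs back). The collar is 12 mm below the raised top.
- blue_top (a point): Blue round flat-topped spring key 34 mm across in a 50 mm black collar on the console. Point: centre of its top face, 59 mm above the table when up, 51 mm when right down (8 mm travel straight down; moves from 1.5 N, bottoms at 5 N, springs back). Its three neighbours move and measure the same; any colour may be at any corner of the square.
- green_top (a point): Green round flat-topped spring key 34 mm across in a 50 mm black collar on the console. Point: centre of its top face, 59 mm above the table when up, 51 mm when right down (8 mm travel straight down; moves from 1.5 N, bottoms at 5 N, springs back). The fixed grey console is 240 x 200 mm, deck 35 mm high, a 50 mm high dark display bar along its far edge, turned up to 20 degrees.
- red_top (a point): Red round flat-topped spring key 34 mm across in a 50 mm black collar on the console. Point: centre of its top face, 59 mm above the table when up, 51 mm when right down (8 mm travel straight down; moves from 1.5 N, bottoms at 5 N, springs back). Closes the window: leave alone. The four keys form a 2 by 2 square, 75 mm between neighbours; colours change places each time.

How it is judged (in metres and radians):
On the way, in this order (a step that is already met when the one before it is completed fails the run):
1. the yellow key is pressed right down (5 mm or more of its 8 mm) for 0.15 s, the other three keys being up (height (world z) of yellow_top below 0.054 m and height (world z) of each of blue_top, green_top, red_top above 0.0575 m), for 0.15 s.
2. the yellow key has come back up, all keys up (height (world z) of each of yellow_top, blue_top, green_top, red_top above 0.0575 m), for 0.1 s.
3. the blue key is pressed right down (5 mm or more of its 8 mm) for 0.15 s, the other three keys being up (height (world z) of blue_top below 0.054 m and height (world z) of each of yellow_top, green_top, red_top above 0.0575 m), for 0.15 s.
4. the blue key has come back up, all keys up (all of step 2), for 0.1 s.
5. the green key is pressed right down (5 mm or more of its 8 mm) for 0.15 s, the other three keys being up (height (world z) of green_top below 0.054 m and height (world z) of each of yellow_top, blue_top, red_top above 0.0575 m), for 0.15 s.
At the end, for the whole second after the job is handed in: After the yellow, blue and green keys have been pressed in that order, all four keys, the red one too, stand fully up again (within 1.5 mm of their raised height) (all of step 4); the robot touches nothing.
It fails at once if the red key is pushed in by 4 mm or more (height (world z) of red_top below 0.055 m).
It fails at once if the yellow and blue keys are both pushed in by 4 mm or more at once (height (world z) of each of yellow_top, blue_top below 0.055 m).
It fails at once if the yellow and green keys are both pushed in by 4 mm or more at once (height (world z) of each of yellow_top, green_top below 0.055 m).
It fails at once if the blue and green keys are both pushed in by 4 mm or more at once (height (world z) of each of blue_top, green_top below 0.055 m).
It also fails if it takes over 42 s, if anything falls off the work surface, if the arm or the gripper's body presses on something with over 40 N, if the wrist force passes 120 N, or if a joint passes its speed limit or range.

### The arm

A 6-joint arm with a two-finger parallel gripper is mounted at the origin on the work surface. World frame = base frame: x ahead of the robot, y to its left, z up, the work surface at z = 0. Lengths are in mm, angles in rad, forces in N, time in s.
With the tool pointing down it reaches from about 400 to 825 mm from the base axis. Payload 7 kg.
Tool frame: the origin (TCP) lies on the mounting face of the last link; the fingertips stand 178 mm ahead of it and the grasp point (between the pads) lies 159 mm ahead of it; x points along the fingers, y is the direction in which the jaws open and shut, and the axes are right-handed (so a half turn about x gives the same grasp; the last joint's range is limited). The gripper opens to 88 mm and grips with 3 to 60 N. Pads are 19 mm wide; open, the fingers measure 130 mm over their backs; the gripper's body (78 mm by 193 mm) begins 47 mm behind the grasp point.
Start: joints at [-0.911, 0.359, 0.012, 0, -1.224, -0.288], TCP at [245.196, -628.868, 404.661] pointing down, gripper open.
Joint ranges: [-3.07, 3.07], [-1.43, 2.12], [-1.02, 1.25], [-3.03, 1.67], [-3.05, -0], [-3.03, 3.03]. Speed limits (rad/s): [2.39, 2.39, 3.01, 3.14, 3.14, 3.14].

### API

Orientations are given as a unit quaternion [x, y, z, w].
In Python, from rig import observe, camera, finish_job, search_frame gives the robot as it stands.
- The arm moves only by the tool servo_tool, never from a script. Its argument "plan" is a list of rows, each an object of numbers: "grip": the opening, from 0 (shut) to 1 (fully open); "dx", "dy", "dz": the shift along the world's x, y, z in cm; "roll": the turn about the world's z in degrees. In form: [{"grip": .., "dx": .., "dy": .., "dz": .., "roll": ..}, ...]. A call has 1 to 8 rows; each row is the pose to reach, as a shift and turn from the pose commanded when the call began; what a row does not reach only later rows make up. A row lasts 1/8 s, in which the tool goes at most 62.5 mm and 10.7 degrees, less where a joint would pass 70% of its speed; a pose out of reach is approached as far as the arm can. A call with a gripper value outside its range is refused whole. The fingers move at their own pace and stop on an object; "grip_force" is the grip in N (left out, the last holds). Time passes only in rows, so rows that repeat a pose let the fingers close. It gives the time, the measured TCP pose, the force and the opening at its end, in the units of the state.
- observe(): the state, without advancing time (a new reading comes with each control period).
- camera(name): name is "side" or "top" or "wrist"; returns a dict with "pixels" (400x640x3 uint8, red, green, blue), "K" (3x3 intrinsics, pixels), "view" (4x4, takes a point from world to camera coordinates); the wrist camera has in their place "T_tool_cam" (4x4, takes a point from camera to tool coordinates, whose origin is the TCP and whose axes are the tool frame's). Camera axes: x right, y down, z forward; pixel columns grow to the right and rows downward; lengths in mm; the calibration is good to about 2 mm. A picture is of the moment at which its call begins: read the wrist's pose just before it. There is no depth.
- finish_job(): hands the job in, once; it reports no verdict.
Trained networks look in a picture, given as the dict that the camera call returned (one of the last four; its "shot" number tells which), for a name from the list of things; names that differ only in an ending like _2 or _b are one class to them, and where a whole thing is asked for, a point or a joint stands for the part that bears it (a point fixed in the world has none). Each returns a list of dicts, best first, with "confidence" (0 to 1); they miss things now and then, are a little off and sometimes report something else, mostly with a low value. They report only what shows in the picture. A call takes as long as a camera call.
- search_frame(picture, thing): "uv" ([column, row] in pixels, amid what is visible of it).
The state is a dict: "time_s": time; "joint_positions": joint angles; "joint_velocities": joint speeds; "joint_efforts": joint torques, N m; "eef_pos": TCP position; "tool_rot": TCP orientation; "force": force on the tool from outside, world axes, zero at the start; "moment": the same for the moment, N m; "width": finger opening in mm.
Only numpy, scipy, OpenCV 4.12 (cv2) and the standard library are available. Lean on these libraries where they do the work, as an engineer would, in place of code of your own. Each camera call takes 0.05 s, during which the arm holds its last target.

## Working session

There is one attempt and no reset: what is moved stays moved. The work goes in short steps, Python scripts to look and compute and a tool call to move; the robot and the scene stay as the last step left them, time stands still between calls to the robot, and variables do not carry over. Pictures are saved under pics/ and viewed, and the job is handed in when it is done.

Besides the shell and the picture viewer there is one more tool, called after "Emit:" as a command line: name --argument value ..., lists and objects as JSON in quotes. servo_tool: Moves the arm, as the interface text tells. Its arguments: {"type":"object","properties":{"plan":{"type":"array","items":{"type":"object","properties":{"grip":{"type":"number"},"dx":{"type":"number"},"dy":{"type":"number"},"dz":{"type":"number"},"roll":{"type":"number"}}}},"grip_force":{"type":"number"}},"required":["plan"]}

```bash
mkdir -p pics
cat > h.py <<'E'
import numpy as np, cv2
from rig import *
def ray(c,uv,z):
    V=np.array(c["view"]);K=np.array(c["K"]);R=V[:3,:3];t=V[:3,3]
    o=-R.T@t; d=R.T@np.linalg.solve(K,[uv[0],uv[1],1.])
    return o+d*(z-o[2])/d[2]
E
python3 - <<'E'
from h import *
s=observe();print(s["time_s"],s["eef_pos"],s["tool_rot"],s["force"],s["width"])
for n in ["top","side"]:
    c=camera(n);cv2.imwrite(f"pics/{n}1.png",c["pixels"][:,:,::-1])
    for k in ["yellow","blue","green","red"]:
        for r in search_frame(c,k+"_top")[:2]: print(n,k,np.round(r["uv"],1),round(r["confidence"],2),np.round(ray(c,r["uv"],59),1))
print(observe()["time_s"])
E
```

```text
0.0 [ 245.12891261 -628.71234904  403.72716723] [-0.13010205  0.69509358  0.13122415  0.69476514] [ 0.18435088  0.06703606 -0.28105062] 87.43454618943007
top yellow [241.3 225. ] 0.61 [530.  175.1  59. ]
top blue [288.5 220. ] 0.68 [537.6  97.2  59. ]
top green [286.7 173.9] 0.51 [614.4  99.8  59. ]
top red [242.1 178. ] 0.59 [608.  173.9  59. ]
side yellow [271.  188.2] 0.72 [529.8 161.9  59. ]
side blue [290.2 205.9] 0.53 [530.2  91.9  59. ]
side red [302.8 176. ] 0.69 [606. 160.  59.]
0.5
```

View pics/top1.png

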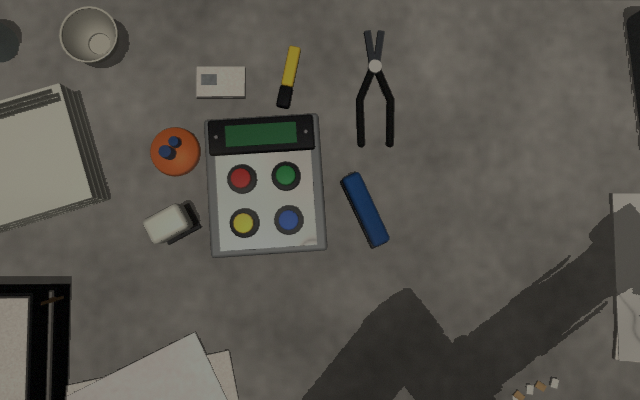

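View pics/side1.png

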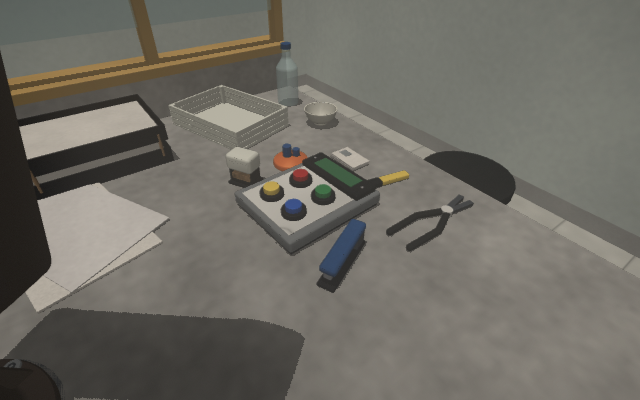

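The top view shows the console with red at (241,178), green (286,175), yellow (243,223) and blue (289,219). The side view agrees on the layout. The network points are a few pixels off, so I'll refine them by colour segmentation and fit the 75 mm square.

```bash
cat >> h.py <<'E'
def blobs(img,near,rad=16):
    hsv=cv2.cvtColor(img,cv2.COLOR_RGB2HSV); out={}
    H={"yellow":(20,35),"blue":(105,130),"green":(55,85),"red":(0,8)}
    for k,(a,b) in H.items():
        m=cv2.inRange(hsv,(a,110,40),(b,255,255))
        if k=="red": m|=cv2.inRange(hsv,(170,110,40),(180,255,255))
        g=np.zeros_like(m);cv2.circle(g,tuple(int(v) for v in near[k]),rad,255,-1);m&=g
        n,l,st,ce=cv2.connectedComponentsWithStats(m)
        if n>1:
            i=1+np.argmax(st[1:,4]);out[k]=(ce[i],st[i])
    return out
E
python3 - <<'E'
from h import *
near={"top":dict(yellow=(243,223),blue=(289,219),green=(286,175),red=(241,178)),
"side":dict(yellow=(271,187),blue=(293,208),green=(323,193),red=(301,176))}
L=np.array([[-1,1],[-1,-1],[1,-1],[1,1]])*37.5
for n in near:
    c=camera(n);im=np.ascontiguousarray(c["pixels"]);P=[]
    b=blobs(im,near[n])
    for k in ["yellow","blue","green","red"]:
        p=ray(c,b[k][0],59 if n=="top" else 56);P.append(p[:2]);print(n,k,b[k][0].round(1),b[k][1],p.round(1))
    P=np.array(P);m=P.mean(0);U,S,Vt=np.linalg.svd(L.T@(P-m));R=(U@Vt)
    print("fit",(L@R+m).round(1).tolist(),"res",(P-m-L@R).round(1).tolist(),"scale",S.sum()/(L**2).sum(),"ang",np.degrees(np.arctan2(R[0,1],R[0,0])))
    print("cam",(-np.array(c["view"])[:3,:3].T@np.array(c["view"])[:3,3]).round())
    x,y=(180,100) if n=="top" else (220,130)
    cv2.imwrite(f"pics/{n}_z.png",cv2.resize(im[y:y+150,x:x+180,::-1],None,fx=4,fy=4,interpolation=0))
E
```

```text
top yellow [242.8 222.8] [233 213  21  20 329] [533.7 172.6  59. ]
top blue [288.  219.7] [279 210  19  20 294] [538.1  98.   59. ]
top green [285.2 174.7] [276 165  20  20 305] [613.1 102.4  59. ]
top red [240.2 177.5] [231 168  20  20 318] [608.8 177.   59. ]
fit [[533.8, 172.7], [538.2, 97.9], [613.1, 102.3], [608.7, 177.1]] res [[-0.1, -0.1], [-0.1, 0.1], [0.1, 0.1], [0.1, -0.1]] scale 0.9998194851870131 ang 3.362527798220966
cam [529.  63. 754.]
side yellow [270.8 187.9] [263 182  16  13 179] [531.9 166.6  56. ]
side blue [292.8 204.3] [285 199  17  12 147] [538.7  96.   56. ]Traceback (most recent call last):
  File "<stdin>", line 9, in <module>
KeyError: 'green'
```

Top-view fit is excellent (residual 0.1 mm, scale 0.9998, turn 3.4°). The side view agrees within a few mm. Moving above yellow with the gripper shut.

Emit:
servo_tool --plan '[{"grip": 0, "dx": 28.9, "dy": 80.1, "dz": -8}, {"grip": 0, "dx": 28.9, "dy": 80.1, "dz": -8}, {"grip": 0, "dx": 28.9, "dy": 80.1, "dz": -8}, {"grip": 0, "dx": 28.9, "dy": 80.1, "dz": -8}, {"grip": 0, "dx": 28.9, "dy": 80.1, "dz": -8}, {"grip": 0, "dx": 28.9, "dy": 80.1, "dz": -8}, {"grip": 0, "dx": 28.9, "dy": 80.1, "dz": -8}, {"grip": 0, "dx": 28.9, "dy": 80.1, "dz": -8}]' --grip_force 20

```text
validation failed for argument at $.pl...
```

Emit:
servo_tool --plan '[{"grip": 0, "dx": 28.9, "dy": 80.1, "dz": -8, "roll": 0}, {"grip": 0, "dx": 28.9, "dy": 80.1, "dz": -8, "roll": 0}, {"grip": 0, "dx": 28.9, "dy": 80.1, "dz": -8, "roll": 0}, {"grip": 0, "dx": 28.9, "dy": 80.1, "dz": -8, "roll": 0}, {"grip": 0, "dx": 28.9, "dy": 80.1, "dz": -8, "roll": 0}, {"grip": 0, "dx": 28.9, "dy": 80.1, "dz": -8, "roll": 0}, {"grip": 0, "dx": 28.9, "dy": 80.1, "dz": -8, "roll": 0}, {"grip": 0, "dx": 28.9, "dy": 80.1, "dz": -8, "roll": 0}]' --grip_force 20

```text
time_s: 1.6
eef_pos: [414.4, -158.7, 358.3]
tool_rot: [-0.131, 0.694, 0.131, 0.695]
force: [2.3, -0.3, -0.1]
width: 12.8
```

Emit:
servo_tool --plan '[{"grip": 0, "dx": 12, "dy": 33.2, "dz": -6, "roll": 0}, {"grip": 0, "dx": 12, "dy": 33.2, "dz": -6, "roll": 0}, {"grip": 0, "dx": 12, "dy": 33.2, "dz": -6, "roll": 0}, {"grip": 0, "dx": 12, "dy": 33.2, "dz": -6, "roll": 0}, {"grip": 0, "dx": 12, "dy": 33.2, "dz": -6, "roll": 0}, {"grip": 0, "dx": 12, "dy": 33.2, "dz": -6, "roll": 0}, {"grip": 0, "dx": 12, "dy": 33.2, "dz": -6, "roll": 0}, {"grip": 0, "dx": 12, "dy": 33.2, "dz": -6, "roll": 0}]'

```text
time_s: 2.6
eef_pos: [533.9, 171.3, 297.7]
tool_rot: [-0.131, 0.695, 0.131, 0.695]
force: [0.0, -0.4, -0.2]
width: 0.6
```

Emit:
servo_tool --plan '[{"grip": 0, "dx": 0, "dy": 0.1, "dz": -2, "roll": 0}, {"grip": 0, "dx": 0, "dy": 0.1, "dz": -4.5, "roll": 0}, {"grip": 0, "dx": 0, "dy": 0.1, "dz": -4.5, "roll": 0}]'

```text
time_s: 2.98
eef_pos: [533.3, 170.8, 252.0]
tool_rot: [-0.131, 0.696, 0.13, 0.694]
force: [0.6, -0.2, 0.8]
width: 0.3
```

Run:
```python
from h import *
s=observe();print(s["eef_pos"],s["force"])
c=camera("side");im=np.ascontiguousarray(c["pixels"])
cv2.imwrite("pics/side2.png",cv2.resize(im[110:260,210:400,::-1],None,fx=4,fy=4,interpolation=0))
c=camera("wrist");cv2.imwrite("pics/wrist2.png",c["pixels"][:,:,::-1])
```

```text
[533.32931197 170.83643444 251.96340815] [ 0.5613138  -0.24051097  0.76160297]
```

View pics/side2.png

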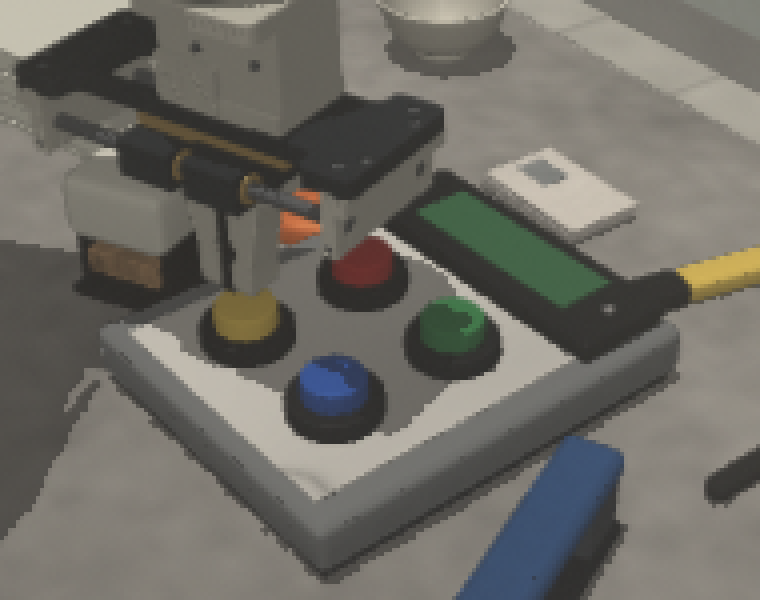

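View pics/wrist2.png

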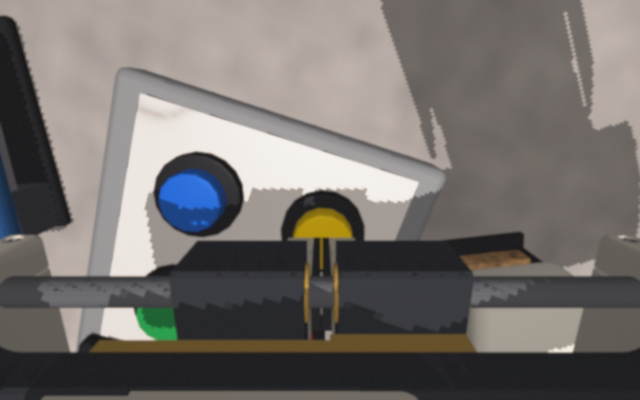

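The side crop shows the shut fingertips just above the yellow key (at about 245,290 in the crop). In the wrist view yellow is centred under the jaws. Pressing.

Emit:
servo_tool --plan '[{"grip": 0, "dx": 0, "dy": 0.1, "dz": -1.2, "roll": 0}, {"grip": 0, "dx": 0, "dy": 0.1, "dz": -1.9, "roll": 0}, {"grip": 0, "dx": 0, "dy": 0.1, "dz": -2.3, "roll": 0}, {"grip": 0, "dx": 0, "dy": 0.1, "dz": -2.3, "roll": 0}, {"grip": 0, "dx": 0, "dy": 0.1, "dz": -2.3, "roll": 0}]'

```text
time_s: 3.7
eef_pos: [534.3, 173.5, 230.3]
tool_rot: [-0.131, 0.695, 0.131, 0.695]
force: [-0.2, -0.7, 4.2]
width: 0.6
```

Emit:
servo_tool --plan '[{"grip": 0, "dx": 0, "dy": 0, "dz": -0.15, "roll": 0}, {"grip": 0, "dx": 0, "dy": 0, "dz": -0.15, "roll": 0}, {"grip": 0, "dx": 0, "dy": 0, "dz": -0.15, "roll": 0}, {"grip": 0, "dx": 0, "dy": 0, "dz": -0.15, "roll": 0}]'

```text
time_s: 4.2
eef_pos: [534.3, 173.5, 229.3]
tool_rot: [-0.131, 0.695, 0.131, 0.695]
force: [-1.6, -1.6, 10.3]
width: 0.3
```

Yellow bottomed out (10 N). Releasing, then moving over to blue at +4.4, −74.8 mm.

Emit:
servo_tool --plan '[{"grip": 0, "dx": 0, "dy": 0, "dz": 1.5, "roll": 0}, {"grip": 0, "dx": 0, "dy": 0, "dz": 3, "roll": 0}, {"grip": 0, "dx": 0, "dy": 0, "dz": 3, "roll": 0}, {"grip": 0, "dx": 0.2, "dy": -3.7, "dz": 3, "roll": 0}, {"grip": 0, "dx": 0.4, "dy": -7.5, "dz": 3, "roll": 0}, {"grip": 0, "dx": 0.4, "dy": -7.5, "dz": 3, "roll": 0}, {"grip": 0, "dx": 0.4, "dy": -7.5, "dz": 3, "roll": 0}]'

```text
time_s: 5.08
eef_pos: [538.1, 98.3, 258.2]
tool_rot: [-0.13, 0.695, 0.13, 0.695]
force: [0.5, 0.4, 0.2]
width: 0.8
```

Run:
```python
from h import *
s=observe();print(s["eef_pos"],s["force"])
c=camera("side");im=np.ascontiguousarray(c["pixels"])
cv2.imwrite("pics/side3.png",cv2.resize(im[110:260,210:400,::-1],None,fx=4,fy=4,interpolation=0))
```

```text
[538.09626667  98.26330105 258.17063913] [0.47015075 0.3837341  0.24495457]
```

View pics/side3.png

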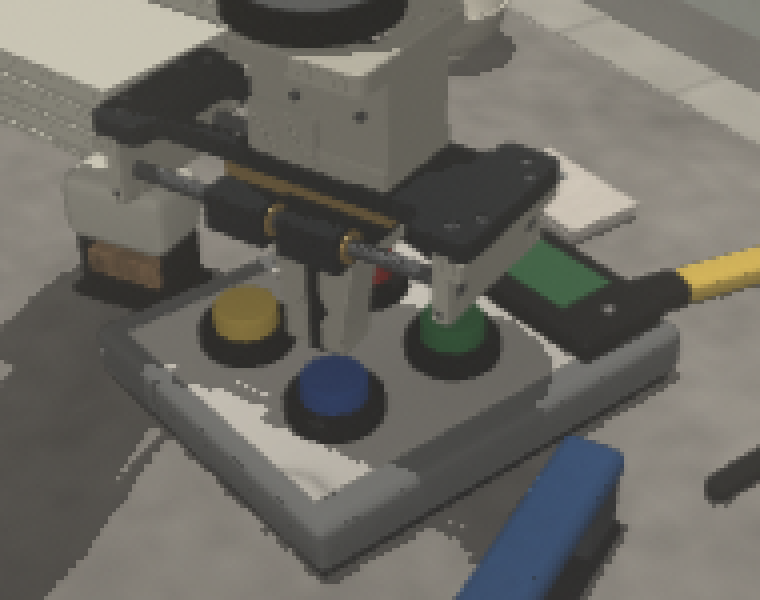

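Yellow is fully up again, and the fingers are above blue (at about 330,345 in the crop). Pressing blue.

Emit:
servo_tool --plan '[{"grip": 0, "dx": 0, "dy": 0, "dz": -1.5, "roll": 0}, {"grip": 0, "dx": 0, "dy": 0, "dz": -2.4, "roll": 0}, {"grip": 0, "dx": 0, "dy": 0, "dz": -3, "roll": 0}, {"grip": 0, "dx": 0, "dy": 0, "dz": -3, "roll": 0}, {"grip": 0, "dx": 0, "dy": 0, "dz": -3, "roll": 0}, {"grip": 0, "dx": 0, "dy": 0, "dz": -3, "roll": 0}, {"grip": 0, "dx": 0, "dy": 0, "dz": -3, "roll": 0}]'

```text
time_s: 6.0
eef_pos: [537.9, 98.9, 229.2]
tool_rot: [-0.131, 0.695, 0.131, 0.695]
force: [-6.6, 1.9, 15.9]
width: 0.7
```

Blue bottomed. Releasing and moving to green (+75, +4.4 mm).

Emit:
servo_tool --plan '[{"grip": 0, "dx": 0, "dy": 0, "dz": 1.5, "roll": 0}, {"grip": 0, "dx": 0, "dy": 0, "dz": 3, "roll": 0}, {"grip": 0, "dx": 0, "dy": 0, "dz": 3, "roll": 0}, {"grip": 0, "dx": 3.7, "dy": 0.2, "dz": 3, "roll": 0}, {"grip": 0, "dx": 7.5, "dy": 0.4, "dz": 3, "roll": 0}, {"grip": 0, "dx": 7.5, "dy": 0.4, "dz": 3, "roll": 0}, {"grip": 0, "dx": 7.5, "dy": 0.4, "dz": 3, "roll": 0}]'

```text
time_s: 6.88
eef_pos: [612.5, 102.0, 257.4]
tool_rot: [-0.131, 0.696, 0.13, 0.694]
force: [0.4, -0.2, 0.2]
width: 0.4
```

Run:
```python
from h import *
s=observe();print(s["eef_pos"],s["force"])
c=camera("side");im=np.ascontiguousarray(c["pixels"])
cv2.imwrite("pics/side4.png",cv2.resize(im[110:260,210:400,::-1],None,fx=4,fy=4,interpolation=0))
```

```text
[612.49102696 102.03106757 257.4023136 ] [ 0.43866651 -0.24604101  0.15659626]
```

View pics/side4.png

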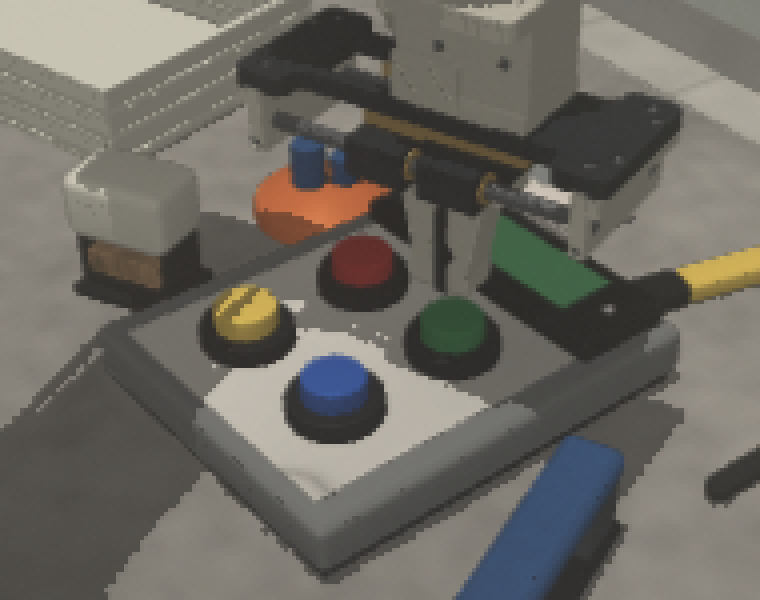

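All keys are up, and the fingers are above green (at about 455,290 in the crop). Pressing green.

Emit:
servo_tool --plan '[{"grip": 0, "dx": 0, "dy": 0, "dz": -1.5, "roll": 0}, {"grip": 0, "dx": 0, "dy": 0, "dz": -2.4, "roll": 0}, {"grip": 0, "dx": 0, "dy": 0, "dz": -3, "roll": 0}, {"grip": 0, "dx": 0, "dy": 0, "dz": -3, "roll": 0}, {"grip": 0, "dx": 0, "dy": 0, "dz": -3, "roll": 0}, {"grip": 0, "dx": 0, "dy": 0, "dz": -3, "roll": 0}, {"grip": 0, "dx": 0, "dy": 0, "dz": -3, "roll": 0}]'

```text
time_s: 7.8
eef_pos: [612.4, 102.4, 229.3]
tool_rot: [-0.131, 0.695, 0.131, 0.695]
force: [-7.6, 1.6, 13.3]
width: 0.7
```

Emit:
servo_tool --plan '[{"grip": 0, "dx": 0, "dy": 0, "dz": 1.5, "roll": 0}, {"grip": 0, "dx": 0, "dy": 0, "dz": 4, "roll": 0}, {"grip": 0, "dx": 0, "dy": 0, "dz": 8, "roll": 0}, {"grip": 0, "dx": 0, "dy": 0, "dz": 12, "roll": 0}, {"grip": 0, "dx": 0, "dy": 0, "dz": 12, "roll": 0}, {"grip": 0, "dx": 0, "dy": 0, "dz": 12, "roll": 0}]'

```text
time_s: 8.55
eef_pos: [612.9, 102.3, 348.4]
tool_rot: [-0.131, 0.695, 0.131, 0.695]
force: [0.6, -0.1, 0.2]
width: 0.4
```

Run:
```python
from h import *
s=observe();print(s["eef_pos"],s["force"],s["joint_velocities"])
c=camera("side");im=np.ascontiguousarray(c["pixels"])
cv2.imwrite("pics/side5.png",cv2.resize(im[110:260,210:400,::-1],None,fx=4,fy=4,interpolation=0))
```

```text
[612.87412892 102.29203733 348.38000286] [ 0.5780202  -0.12402234  0.2388083 ] [-0.00061741  0.01812066 -0.01404978 -0.00070642  0.00071116 -0.00067927]
```

View pics/side5.png

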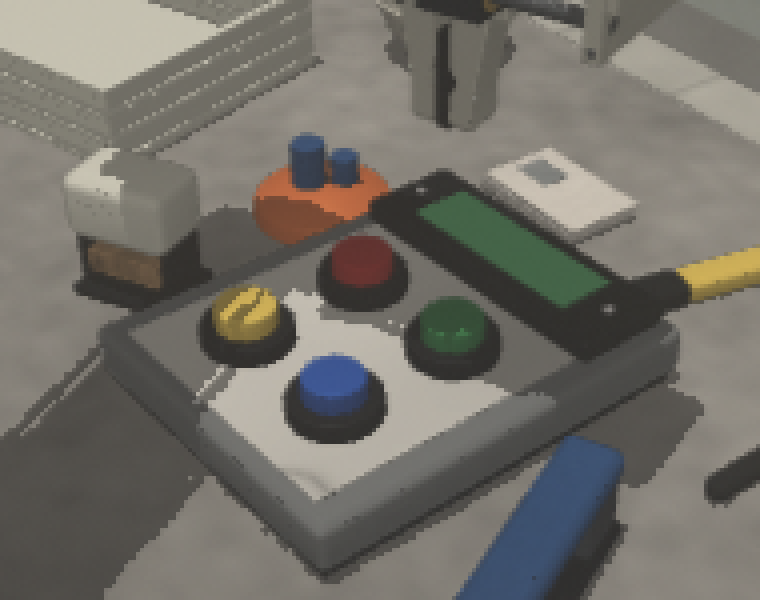

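All four keys are up and the gripper is well clear of them. Handing in.

```bash
python3 -c "
from rig import *
print(finish_job())"
```

```text
the job is handed in; nothing more can be done
None
```

I pressed yellow, then blue, then green with the shut fingertips, released each key before moving to the next, and handed the job in. The clock stood at about 8.6 s of the 42 s allowed, and the hand-in reports no verdict.

- **Presses:** each key was pushed down to its stop and held for roughly half a second. The force at the bottom was 10 N on yellow, 16 N on blue and 13 N on green, all above the 5 N at which a key bottoms. The tool height put the key tops at about 51 mm. Yellow went down in two steps (4 N, then 10 N) without coming up in between.
- **Red key:** the fingers never went over it.
- **Last look:** the side picture shows all four keys up and the gripper about 110 mm above them. The force reading was about zero.
- **Disagreements:**
  - The network's key points were up to 4 mm off in the top view, so I used colour centres fitted to the 75 mm square, with a misfit of 0.1 mm.
  - The side view put yellow about 6 mm and blue about 2 mm from that fit.
  - My side-view colour check found no green. I did not repeat it, since the pictures before each press showed the fingers above the right key.

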